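# Push the filter cassette home and snap its clamp shut

## Task

With the fingertips, push the white filter cassette along the channel of the clamp stand until it is fully home against the outlet block, then push the clamp lever over its dead point so that it snaps into lock and the pad holds the cassette down. Only push: never lift the cassette, and leave the spare cassette and everything else on the table where it is.

Things in the scene. Friction and masses are not known exactly. Their poses are not given: they have to be found in the camera images.
- clamp_stand: fixed clamp stand. Origin: centre of its underside, on the table; x along its channel towards the outlet block, y to the left of that, z up. Base plate 200 (x) by 130 by 12 mm; two guide rails 54 mm apart, x = -90 to +68 mm, tops at z = 20. Outlet block at the +x end, 64 mm wide, top at z = 52
- bridge_top (a point): middle of the top of the bridge that crosses the channel, in the stand's frame (45, 0, 80) mm. Its beam is 30 mm (x) by 104 mm, its posts stand at y = +-46 mm; it carries the clamp lever on top
- outlet_face (a point): foot of the outlet block's face that the cassette must rest against: on the channel's centre line, at the base plate's upper side; in the stand's frame (70, 0, 12) mm, axes as the stand's
- lever_pivot (a point): centre of the lever's pivot, fixed on the bridge, in the stand's frame (45, 0, 94) mm, axes as the stand's; the lever turns about the stand's x axis
- clamp_lever (a joint): lever angle, rad. 0: open, leaning 25 degrees from upright to the stand's +y side, on a stop; 0.44: upright; about 0.78: dead point; 1.66: locked, leaning 70 degrees to the -y side. A spring throws it back to 0 if let go before the dead point and on to 1.66 after it. It takes up to about 0.5 N m (6 to 8 N at the grip), most near the start
- lever_end (a point): centre of the round end of the lever's rubber grip, 82 mm from the pivot (the grip ends at 92 mm, is 20 mm thick and begins 52 mm from the pivot; below it a steel bar 14 mm wide in x, 9 mm thick). The lever is straight
- press_pad: round rubber pad, 18 mm across, under the bridge at x = +45 mm in the stand's frame; origin at the centre of its underside. The lever drives it down 10 mm, from 10 mm above the cassette's top until it presses on it when the lever is locked
- filter_cassette: white plastic filter cassette 100 (x) x 50 (y) x 28 mm, lying in the stand's channel, part way back from the outlet block, free to slide. Origin at the centre of its underside; x points to its front (towards the outlet block). A clear disc 36 mm across stands 3 mm above its top, centred 18 mm behind the middle. 0.11 to 0.23 kg
- cassette_front (a point): bottom edge of the cassette's front face, middle; it must meet the outlet block
- cassette_rear (a point): middle of the cassette's flat rear face, 18 mm above its underside (30 mm above the table); a good place to push
- spare_cassette: a spare filter cassette of the same make as the one to be clamped, 100 x 50 x 28 mm, lying on the table away from the clamp stand; leave it alone. Origin at the centre of its underside
- sample_cup: clear open sample cup, 68 mm across, 78 mm tall, standing beside the clamp stand; leave it alone. Origin at the centre of its underside
- dropper_bottle: small dropper bottle, 34 mm across, 85 mm tall, standing beside the clamp stand; leave it alone. Origin at the centre of its underside
- carton: small paper carton 70 x 100 x 40 mm; leave it alone. Origin at the centre of its underside
- syringe: plastic syringe lying flat, about 155 mm long, 30 mm wide; leave it alone. Origin at the centre of its underside
- handheld_meter: black and white handheld meter on its prop stand, about 170 mm tall; leave it alone. Origin at the centre of its underside
- rinse_bottle: white bottle, 64 mm across, 150 mm tall; leave it alone. Origin at the centre of its underside
Mind the look-alikes: they are no part of the job. Leave any red look-alike of the filter_cassette alone.

How it is judged:
On the way, in this order (a step that is already met when the one before it is completed fails the run):
1. the cassette is fully home against the outlet block while the lever is still open (x of cassette_front in the frame of outlet_face above -0.003 m and z of cassette_front in the frame of outlet_face below 0.004 m and angle between the x axis of filter_cassette and the x axis of clamp_stand, either way round below 0.08 rad and value of joint clamp_lever below 0.4 rad), for 0.2 s.
2. the lever has snapped into lock (value of joint clamp_lever above 1.57 rad), for 0.2 s.
At the end, for the whole second after the job is handed in: the cassette's front is within 3 mm of the outlet block, flat and in line with the channel (5 degrees); the lever is locked (joint above 1.57 rad) and the pad presses on the cassette with more than 1.5 N; the cassette is at rest (x of cassette_front in the frame of outlet_face above -0.003 m and z of cassette_front in the frame of outlet_face below 0.004 m and angle between the x axis of filter_cassette and the x axis of clamp_stand, either way round below 0.08 rad and value of joint clamp_lever above 1.57 rad and contact force between press_pad and filter_cassette above 1.5 N and linear speed of filter_cassette below 0.01 m/s); the robot touches nothing.
It fails at once if the cassette is lifted 8 mm off the stand, or tipped (z of filter_cassette in the frame of clamp_stand above 0.02 m or angle between filter_cassette's own z axis and vertical above 0.2 rad).
It fails at once if the spare cassette or another thing on the table is moved by more than 20 mm (distance of any of spare_cassette, sample_cup, dropper_bottle, carton, syringe, handheld_meter, rinse_bottle from where it was at the start of the episode above 0.02 m).
It also fails if it takes over 48 s, if anything falls off the work surface, if the arm or the gripper's body presses on something with over 40 N, if the wrist force passes 120 N, or if a joint passes its speed limit or range.

## Robot

A 6-joint arm with a two-finger parallel gripper is mounted at the origin on the work surface. World frame = base frame: x ahead of the robot, y to its left, z up, the work surface at z = 0. Lengths are in m, angles in rad, forces in N, time in s.
With the tool pointing down it reaches from about 0.25 to 0.8 m from the base axis. Payload 8.5 kg.
Tool frame: the origin (TCP) lies on the centre line of the jaws, within the pads' length; the fingertips stand r.finger_overhang ahead of it and the grasp point (between the pads) lies 6 mm ahead of it (r.finger_overhang is the distance from the TCP to the fingertips, in m); z points along the fingers, y is the line along which they close (so a half turn about z gives the same grasp; the last joint's range is limited). The gripper opens to 85 mm and grips with 20 to 120 N. Pads are 22 mm wide; open, the fingers measure 114 mm over their backs; the gripper's body (76 mm by 85 mm) begins 54 mm behind the grasp point. The pads swing forward as they close: fully open they stand 13 mm farther back than shut.
Start: joints at [1.297, 0.238, -0.013, 1.319, 0, 1.571], TCP at [0.142, 0.505, 0.256] pointing down, gripper open.
Joint ranges: [-2.66, 2.66], [-1.03, 1.9], [-1.14, 1.46], [-1.82, 2.27], [-1.45, 1.34], [-3.14, 3.14]. Speed limits (rad/s): [2.22, 2.22, 2.79, 3.14, 3.14, 3.14].

## Interface

Orientations are given as a unit quaternion [x, y, z, w].
In Python, from cell import r gives the robot as it stands.
- The arm moves only by the tool step_arm, never from a script. Its argument "moves" is a list of rows, each a list of 5 numbers: the opening, from -1 (shut) to 1 (fully open), then the shift along the world's x, y, z in m, then the turn about the world's z in rad. In form: [[fingers, tx, ty, tz, roll], ...]. A call has 1 to 5 rows; each row shifts and turns the commanded pose from where the row before left it; what a row does not reach is not made up. A row lasts 1/8 s, in which the tool goes at most 62.5 mm and 10.7 degrees, less where a joint would pass 70% of its speed; a pose out of reach is approached as far as the arm can. A call with a gripper value outside its range is refused whole. The fingers move at their own pace and stop on an object; "squeeze" is the grip in N (left out, the last holds). Time passes only in rows, so rows that do not move let the fingers close. It gives the time, the measured TCP pose, the force, the opening and the grip force at its end, in the units of the state.
- r.get_obs(): the state, without advancing time (a new reading comes with each control period).
- r.camera(name): name is "side" or "top" or "wrist"; returns a dict with "pixels" (400x640x3 uint8, red, green, blue), "mtx" (3x3 intrinsics, pixels), "pose" (4x4, takes a point from camera to world coordinates); the wrist camera has in their place "hand_eye" (4x4, takes a point from camera to tool coordinates, whose origin is the TCP and whose axes are the flange's). Camera axes: x right, y down, z forward; pixel columns grow to the right and rows downward; lengths in m; the calibration is good to about 2 mm. The wrist camera is an equidistant fisheye: a pixel r from the principal point sees the ray r / f radians off the axis. A picture is of the moment at which its call begins: read the wrist's pose just before it. There is no depth.
- r.hand_in(): hands the job in; it is judged then, once.
The state is a dict: "t": time; "joint_pos": joint angles; "qd": joint speeds; "joint_torque": joint torques, N m; "ee_pos": TCP position; "eef_rot": TCP orientation; "ft_force": force on the tool from outside, world axes, zero at the start; "torque": the same for the moment, N m; "gripper_width": opening from 0.0 (shut) to 1.0 (fully open); "grasp_force": force on a finger pad.
Only numpy, scipy, OpenCV 4.12 (cv2) and the standard library are available. Lean on these libraries where they do the work, as an engineer would, in place of code of your own. Each camera call takes 0.05 s, during which the arm holds its last target. There are 200 camera calls.

## Working session

There is one attempt and no reset: what is moved stays moved. The work goes in short steps, Python scripts to look and compute and a tool call to move; the robot and the scene stay as the last step left them, time stands still between calls to the robot, and variables do not carry over. Pictures are saved under pics/ and viewed, at most 10 in all, crops included, and the job is handed in when it is done.

Besides the shell and the picture viewer there is one more tool, called after "Emit:" by a JSON object that holds its "name" and its "arguments". step_arm: Moves the arm, as the interface text tells. Its arguments: {"type":"object","properties":{"moves":{"type":"array","items":{"type":"array","items":{"type":"number"}}},"squeeze":{"type":"number"}},"required":["moves"]}

```bash
mkdir -p pics; ls
python3 - <<'E'
from cell import r
import cv2,numpy as np
print(r.get_obs(), r.finger_overhang)
for n in("top","side"):
    c=r.camera(n); cv2.imwrite(f"pics/{n}0.png",c["pixels"][:,:,::-1]); print(n,c["mtx"].round(1).tolist(),c["pose"].round(4).tolist())
    np.savez(f"{n}0.npz",**c)
E
```

```text
pics
{'t': 0.0, 'joint_pos': array([ 1.29704836e+00,  2.38760852e-01, -1.42361881e-02,  1.31922225e+00,
        1.29886753e-06,  1.57078131e+00]), 'qd': array([ 0.000738  ,  0.00179304, -0.00094778,  0.00243267, -0.00072095,
        0.00098345]), 'joint_torque': array([ 1.02866388e-04, -5.38782120e+01,  3.46439803e+01,  1.80952385e-02,
        7.69262601e-05,  6.15455420e-06]), 'ee_pos': array([0.1418259 , 0.50508404, 0.2556951 ]), 'eef_rot': array([ 1.36439534e-01,  9.90648145e-01, -7.04739183e-04, -9.77283474e-05]), 'ft_force': array([-0.15207869,  0.36284912, -0.68001912]), 'torque': array([-0.02016943, -0.08681356,  0.01316447]), 'grasp_force': 0.0, 'gripper_width': 1.0019519023340273} 0.025
top [[463.8, 0.0, 318.2], [0.0, 463.8, 200.3], [0.0, 0.0, 1.0]] [[-0.0056, -0.9947, 0.1029, 0.3826], [-0.9998, 0.0075, 0.0176, 0.0288], [-0.0183, -0.1028, -0.9945, 1.5449], [0.0, 0.0, 0.0, 1.0]]
side [[436.3, 0.0, 323.9], [0.0, 436.3, 196.4], [0.0, 0.0, 1.0]] [[0.9987, -0.0397, 0.0331, 0.4935], [-0.05, -0.5813, 0.8122, -1.0684], [-0.013, -0.8127, -0.5825, 0.9147], [0.0, 0.0, 0.0, 1.0]]
```

View pics/top0.png

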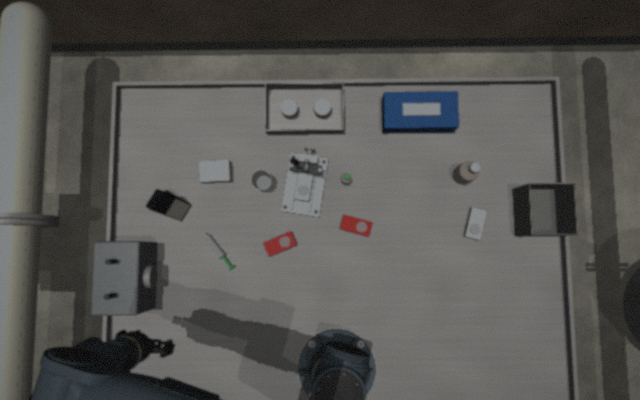

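View pics/side0.png

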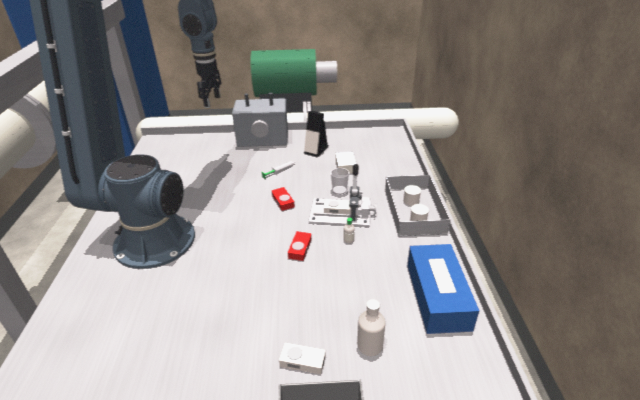

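The top view shows the stand at about (305,183), with its outlet end and bridge at (308,163) facing away from the robot and the lever leaning left at (296,162). Cassette candidates are the white one in the channel at (303,190), the loose white one at (475,222), and two red ones at (281,243) and (356,225). The white one in the channel fits the description. The crop below should confirm this.

```bash
cat > h.py <<'E'
import numpy as np,cv2
def ray(c,u,v):
    M=c["pose"]; d=M[:3,:3]@np.linalg.inv(c["mtx"])@[u,v,1.]; return M[:3,3],d/np.linalg.norm(d)
def onz(c,u,v,z):
    o,d=ray(c,u,v); return o+d*(z-o[2])/d[2]
def proj(c,P):
    M=np.linalg.inv(c["pose"]); q=np.atleast_2d(P)@M[:3,:3].T+M[:3,3]; q=q@c["mtx"].T; return q[:,:2]/q[:,2:]
E
python3 - <<'E'
import numpy as np,cv2
from h import *
t=np.load("top0.npz");s=np.load("side0.npz")
a=cv2.resize(t["pixels"][140:225,260:370],None,fx=6,fy=6,interpolation=cv2.INTER_CUBIC)
b=cv2.resize(s["pixels"][155:250,295:395],None,fx=5,fy=5,interpolation=cv2.INTER_CUBIC)
a=cv2.convertScaleAbs(a,alpha=1.8)
cv2.imwrite("pics/ta.png",a[:,:,::-1]);cv2.imwrite("pics/sa.png",b[:,:,::-1])
print(onz(t,305,183,.012),onz(t,303,191,.043))
E
```

```text
[0.59950083 0.09982125 0.012     ] [0.56880826 0.10499157 0.043     ]
```

View pics/ta.png

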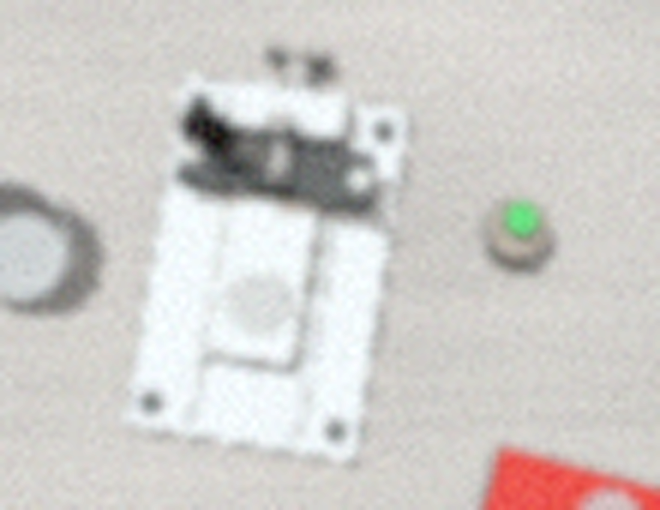

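View pics/sa.png

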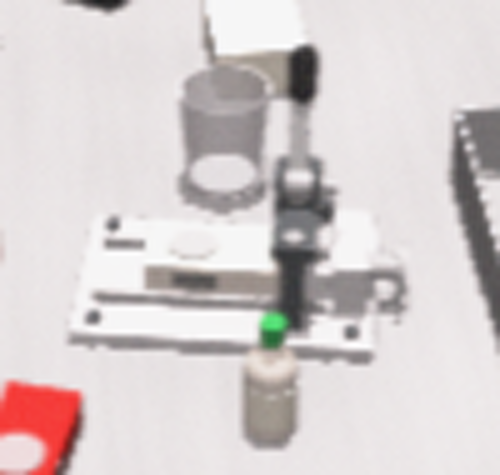

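The crop confirms that the white cassette lies in the channel, with its rear edge at crop (250,362). The bridge and black lever lean left towards the cup side, and the dropper bottle with the green cap is to the right.

Run:
```python
from h import *
t=np.load("top0.npz");s=np.load("side0.npz")
f=lambda x,y,z:onz(t,260+(x+.5)/6-.5,140+(y+.5)/6-.5,z)[:2]
g=lambda x,y,z:onz(s,295+(x+.5)/5-.5,155+(y+.5)/5-.5,z)[:2]
C=np.array([f(128,422,.012),f(352,462,.012),f(405,105,.012),f(185,75,.012)])
print(C.round(4),[np.linalg.norm(C[i]-C[i-1]).round(3) for i in range(4)])
d=C[2]-C[1]+C[3]-C[0];print("yaw",np.arctan2(d[1],d[0]), C.mean(0))
yaw=np.arctan2(d[1],d[0]);d/=np.linalg.norm(d);n=np.array([-d[1],d[0]])
o=C[:2].mean(0)+.1*d;print("origin",o)
S=lambda p:np.array([(p-o)@d,(p-o)@n]).round(4)
print("cass rear",S(f(205,357,.04)),S(f(292,368,.04)))
for nm,p in dict(holes0=f(150,402,.012),h1=f(335,430,.012),h2=f(383,130,.012),cup=f(20,260,.078),bottle=f(520,215,.085),red=f(500,450,.028),bridge0=f(183,180,.08),br1=f(372,213,.08),lev=f(205,118,.168)).items(): print(nm,S(p))
Cs=[g(70,335,.012),g(372,352,.012)];print("side view near corners (stand)",[S(p) for p in Cs], "holes",[S(g(*q,.012)) for q in((93,317),(351,332),(113,224))], "lever",S(g(301,72,.168)), "cass rear",S(g(145,265,.04)))
```

```text
[[0.5099 0.1801]
 [0.4869 0.0562]
 [0.6866 0.0255]
 [0.7048 0.1486]] [np.float64(0.197), np.float64(0.126), np.float64(0.202), np.float64(0.124)]
yaw -0.15646768962698546 [0.59708055 0.10259921]
origin [0.59720384 0.10257976]
cass rear [-0.0588  0.024 ] [-0.0578 -0.0238]
holes0 [-0.0855  0.0527]
h1 [-0.0856 -0.051 ]
h2 [ 0.0845 -0.0522]
cup [-0.0257  0.1265]
bottle [ 0.0364 -0.1334]
red [-0.0842 -0.1423]
bridge0 [0.0295 0.0469]
br1 [ 0.0267 -0.0555]
lev [0.0484 0.0317]
side view near corners (stand) [array([-0.1006, -0.0673]), array([ 0.0974, -0.067 ])] holes [array([-0.0879, -0.047 ]), array([ 0.0832, -0.0475]), array([-0.0871,  0.0586])] lever [0.0425 0.0216] cass rear [-0.0552 -0.0237]
```

Emit:
{"name": "step_arm", "arguments": {"moves": [[-1,0.034,-0.036,0,0.024],[-1,0.034,-0.036,0,0.024],[-1,0.034,-0.036,0,0.024],[-1,0.034,-0.036,0,0.024],[-1,0.034,-0.036,0,0.022]]}}

```text
t: 0.72
ee_pos: [0.3127, 0.3241, 0.2561]
eef_rot: [0.077, 0.997, -0.0, -0.0]
ft_force: [0.2, 0.7, 0.8]
gripper_width: -0.002
grasp_force: 0.0
```

Emit:
{"name": "step_arm", "arguments": {"moves": [[-1,0.034,-0.036,0,0],[-1,0.034,-0.036,0,0],[-1,0.034,-0.036,0,0],[-1,0.034,-0.036,0,0],[-1,0.034,-0.036,0,0]]}}

```text
t: 1.35
ee_pos: [0.4828, 0.144, 0.2561]
eef_rot: [0.078, 0.997, -0.0, -0.0]
ft_force: [0.8, 0.5, 0.1]
gripper_width: 0.002
grasp_force: 0.0
```

Emit:
{"name": "step_arm", "arguments": {"moves": [[-1,0.015,-0.014,-0.02,0],[-1,0.015,-0.014,-0.03,0],[-1,0,0,-0.03,0],[-1,0,0,-0.03,0],[-1,0,0,0,0]]}}

```text
t: 1.98
ee_pos: [0.5103, 0.117, 0.1443]
eef_rot: [0.078, 0.997, -0.001, -0.002]
ft_force: [-0.3, -0.2, 0.7]
gripper_width: 0.001
grasp_force: 0.0
```

Run:
```python
from cell import r
import cv2,numpy as np
o=r.get_obs(); c=r.camera("wrist"); np.savez("w1.npz",**c,p=o["ee_pos"],q=o["eef_rot"]); print(o["ee_pos"],o["eef_rot"],c["mtx"],c["hand_eye"].round(4))
cv2.imwrite("pics/w1.png",cv2.convertScaleAbs(c["pixels"][:,:,::-1],alpha=1.3))
```

```text
[0.51034298 0.11695885 0.14430353] [ 7.78752763e-02  9.96960242e-01 -7.65265865e-04 -2.26513175e-03] [[309.70691629   0.         318.84885915]
 [  0.         309.70691629 198.57099766]
 [  0.           0.           1.        ]] [[-6.000e-04 -9.572e-01 -2.894e-01  7.380e-02]
 [ 1.000e+00 -9.000e-04  1.000e-03  8.000e-04]
 [-1.200e-03 -2.894e-01  9.572e-01 -1.171e-01]
 [ 0.000e+00  0.000e+00  0.000e+00  1.000e+00]]
```

View pics/w1.png

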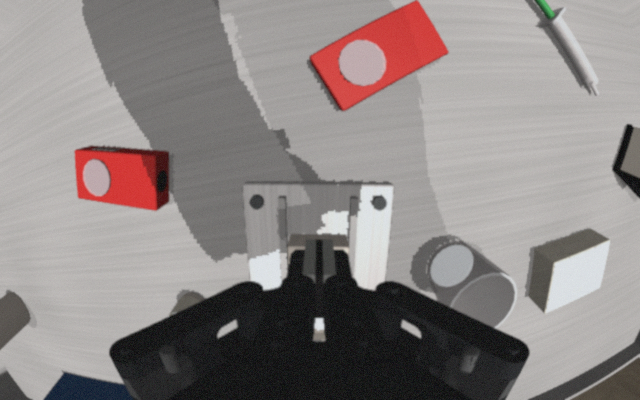

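The wrist view shows the stand's rear edge at v=183 and its holes at (257,202) and (379,202). The rails are at u=282 and 354, and the cassette's rear face is at about (318,240), just behind the fingertips.

```bash
cat >> h.py <<'E'
from scipy.spatial.transform import Rotation as R
def wz(w,u,v,z):
    K=w["mtx"]; x,y=(u-K[0,2])/K[0,0],(v-K[1,2])/K[1,1]; t=np.hypot(x,y)
    d=np.array([np.sin(t)*x/t,np.sin(t)*y/t,np.cos(t)]); T=np.eye(4);T[:3,:3]=R.from_quat(w["q"]).as_matrix();T[:3,3]=w["p"]
    T=T@w["hand_eye"]; d=T[:3,:3]@d; o=T[:3,3]; return (o+d*(z-o[2])/d[2])[:2]
E
python3 - <<'E'
from h import *
w=np.load("w1.npz"); o=np.array([.597,.1025]);a=-.156;d=np.array([np.cos(a),np.sin(a)]);n=np.array([-d[1],d[0]])
S=lambda p:np.array([(p-o)@d,(p-o)@n]).round(4)
H=[wz(w,257,202,.012),wz(w,379,202,.012)];e=H[1]-H[0]
print("holes",S(H[0]),S(H[1]),"yaw",np.arctan2(-e[0],e[1]))
print("corners",S(wz(w,245,183,.012)),S(wz(w,393,183,.012)),"rails inner",S(wz(w,286,197,.02)),S(wz(w,351,197,.02)),"cass top rear edge",S(wz(w,290,235,.04)),S(wz(w,348,235,.04)))
print("tcp",S(w["p"][:2]), "cup base rad", S(wz(w,451,262,.0)))
E
```

```text
holes [-0.0837 -0.0512] [-0.0837  0.0531] yaw -0.15625434002884364
corners [-0.1005 -0.0608] [-0.1005  0.0644] rails inner [-0.0905 -0.0251] [-0.0905  0.0279] cass top rear edge [-0.0655 -0.0208] [-0.0655  0.0244]
tcp [-0.0879  0.0008] cup base rad [-0.0156  0.1366]
```

Emit:
{"name": "step_arm", "arguments": {"moves": [[-1,0,0,-0.03,0],[-1,0,0,-0.03,0],[-1,0,0,-0.02,0],[-1,0,0,-0.012,0],[-1,0,0,0,0]]}}

```text
t: 2.65
ee_pos: [0.5121, 0.1175, 0.0546]
eef_rot: [0.078, 0.997, -0.0, -0.0]
ft_force: [0.6, 0.0, 0.7]
gripper_width: -0.0
grasp_force: 0.0
```

Emit:
{"name": "step_arm", "arguments": {"moves": [[-1,0.0059,-0.001,0,0],[-1,0.0059,-0.001,0,0],[-1,0,0,0,0]]}}

```text
t: 3.02
ee_pos: [0.5248, 0.1154, 0.0548]
eef_rot: [0.078, 0.997, 0.0, 0.001]
ft_force: [-1.0, 0.0, -0.2]
gripper_width: -0.002
grasp_force: 0.0
```

Emit:
{"name": "step_arm", "arguments": {"moves": [[-1,0.0049,-0.0008,0,0],[-1,0.0049,-0.0008,0,0],[-1,0.0049,-0.0008,0,0],[-1,0.0049,-0.0008,0,0],[-1,0,0,0,0]]}}

```text
t: 3.65
ee_pos: [0.544, 0.1121, 0.0542]
eef_rot: [0.078, 0.997, -0.0, 0.0]
ft_force: [0.7, 0.1, 0.0]
gripper_width: 0.001
grasp_force: 0.0
```

Emit:
{"name": "step_arm", "arguments": {"moves": [[-1,0.003,-0.0005,0,0],[-1,0.003,-0.0005,0,0],[-1,0.003,-0.0005,0,0],[-1,0,0,0,0]]}}

```text
t: 4.15
ee_pos: [0.5528, 0.1107, 0.0543]
eef_rot: [0.078, 0.997, -0.0, 0.0]
ft_force: [-0.1, -1.1, -0.2]
gripper_width: 0.003
grasp_force: 0.0
```

Emit:
{"name": "step_arm", "arguments": {"moves": [[-1,0.002,-0.0003,0,0],[-1,0.001,-0.0002,0,0],[-1,0,0,0,0]]}}

```text
t: 4.53
ee_pos: [0.5554, 0.1102, 0.0543]
eef_rot: [0.078, 0.997, -0.0, 0.0]
ft_force: [-0.8, 0.1, -0.3]
gripper_width: 0.004
grasp_force: 0.3
```

Emit:
{"name": "step_arm", "arguments": {"moves": [[-1,0.0015,-0.0002,0,0],[-1,0.001,-0.0002,0,0],[-1,0,0,0,0]]}}

```text
t: 4.9
ee_pos: [0.5573, 0.1099, 0.0542]
eef_rot: [0.078, 0.997, 0.0, -0.001]
ft_force: [-4.7, 1.6, 3.3]
gripper_width: 0.004
grasp_force: 2.5
```

Emit:
{"name": "step_arm", "arguments": {"moves": [[-1,0.001,-0.0002,0,0],[-1,0.001,-0.0002,0,0],[-1,0,0,0,0]]}}

```text
t: 5.28
ee_pos: [0.5574, 0.1098, 0.0541]
eef_rot: [0.077, 0.997, 0.0, -0.002]
ft_force: [-12.0, 4.4, 9.8]
gripper_width: 0.001
grasp_force: 6.3
```

Emit:
{"name": "step_arm", "arguments": {"moves": [[-1,-0.003,0.0005,0,0],[-1,-0.015,0.0024,0,0],[-1,-0.02,0.003,0.01,0],[-1,-0.01,0.0016,0.05,0],[-1,0,0,0.05,0]]}}

```text
t: 5.9
ee_pos: [0.5102, 0.1169, 0.1653]
eef_rot: [0.078, 0.997, -0.0, -0.0]
ft_force: [1.5, 0.9, 0.7]
gripper_width: -0.005
grasp_force: 0.0
```

Run:
```python
from cell import r
from h import *
s=r.camera("side"); o=r.get_obs(); w=r.camera("wrist"); print(o["ee_pos"])
np.savez("s2.npz",**s); np.savez("w2.npz",**w,p=o["ee_pos"],q=o["eef_rot"])
b=cv2.resize(s["pixels"][160:235,300:390],None,fx=6,fy=6,interpolation=cv2.INTER_CUBIC)
a=cv2.resize(w["pixels"][150:300,230:410],None,fx=3,fy=3,interpolation=cv2.INTER_CUBIC)[:450]
cv2.imwrite("pics/s2.png",b[:,:,::-1]); cv2.imwrite("pics/w2.png",a[:,:,::-1])
```

```text
[0.51334108 0.11747948 0.17194476]
```

View pics/s2.png

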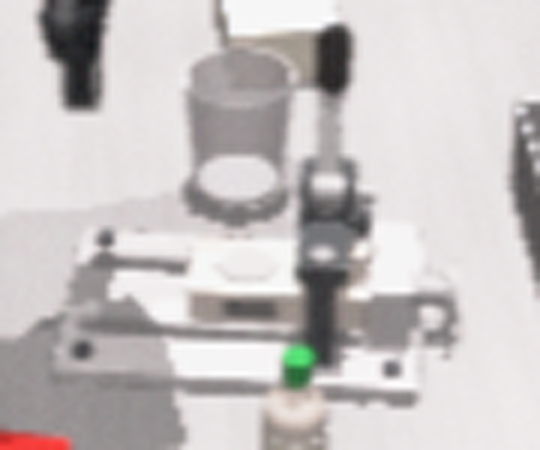

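View pics/w2.png

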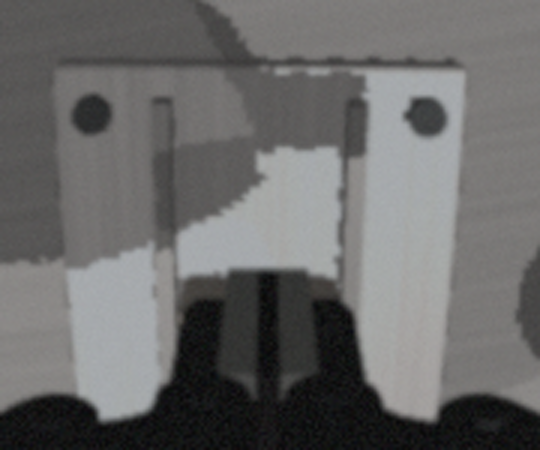

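The side crop shows the cassette's rear top corner at (188,292) and its front running under the bridge to the outlet block at about (368,295), with the lever still open. In the wrist crop the rear face's bottom edge is at v≈275.

Run:
```python
from h import *
w=np.load("w2.npz");s=np.load("s2.npz"); o=np.array([.597,.1025]);a=-.156;d=np.array([np.cos(a),np.sin(a)]);n=np.array([-d[1],d[0]])
S=lambda p:np.array([(p-o)@d,(p-o)@n]).round(4)
f=lambda x,y:(230+(x+.5)/3-.5,150+(y+.5)/3-.5)
g=lambda x,y,z:onz(s,300+(x+.5)/6-.5,160+(y+.5)/6-.5,z)[:2]
print("wrist holes",S(wz(w,*f(91,114),.012)),S(wz(w,*f(428,117),.012)),"rear bottom",S(wz(w,*f(178,277),.012)),S(wz(w,*f(338,275),.012)))
print("side rear top",S(g(188,292,.04)),"holes",S(g(82,349,.012)),S(g(391,370,.012)),"lever end",S(g(332,58,.168)), "outlet near top corner",S(g(368,275,.052)))
W=lambda x,y:(o+x*d+(y+.001)*n).round(4)
for y in(.075,.035,0,-.03,-.05):print(y,W(.045,y))
```

```text
wrist holes [-0.0845 -0.0517] [-0.0834  0.0534] rear bottom [-0.0289 -0.0261] [-0.0296  0.0265]
side rear top [-0.0305 -0.025 ] holes [-0.0877 -0.0455] [ 0.0832 -0.0487] lever end [0.0432 0.0202] outlet near top corner [ 0.068  -0.0166]
0.075 [0.6533 0.1706]
0.035 [0.647  0.1311]
0 [0.6416 0.0965]
-0.03 [0.6369 0.0669]
-0.05 [0.6338 0.0471]
```

The cassette is home: its rear measures -29 to -30 mm in the stand frame and should be -30 mm. Next I move up and over to the lever's +y side.

Emit:
{"name": "step_arm", "arguments": {"moves": [[-1,0,0,0.04,0],[-1,0.01,0.015,0.04,0],[-1,0.04,0.02,0,0],[-1,0.045,0.02,0,0],[-1,0.047,0.008,0,0]]}}

```text
t: 6.62
ee_pos: [0.6547, 0.1811, 0.2441]
eef_rot: [0.077, 0.997, 0.0, 0.0]
ft_force: [0.4, -0.2, 1.2]
gripper_width: -0.001
grasp_force: 0.0
```

Emit:
{"name": "step_arm", "arguments": {"moves": [[-1,0,0,-0.03,0],[-1,0,0,-0.03,0],[-1,0,0,-0.018,0],[-1,0,0,0,0]]}}

```text
t: 7.12
ee_pos: [0.6526, 0.1797, 0.1643]
eef_rot: [0.078, 0.997, -0.001, -0.002]
ft_force: [0.5, -0.6, -0.0]
gripper_width: -0.002
grasp_force: 0.0
```

Run:
```python
from cell import r
from h import *
o=r.get_obs(); print(o["ee_pos"],o["ft_force"])
s=r.camera("side"); w=r.camera("wrist")
b=cv2.resize(s["pixels"][140:235,300:400],None,fx=5,fy=5,interpolation=cv2.INTER_CUBIC)
a=cv2.resize(w["pixels"],(480,300))
im=np.full((475,500,3),0,np.uint8); im[:]=b
cv2.imwrite("pics/s3.png",im[:,:,::-1])
```

```text
[0.65263353 0.17966709 0.16431877] [ 0.54813451 -0.60447662 -0.00767686]
```

View pics/s3.png

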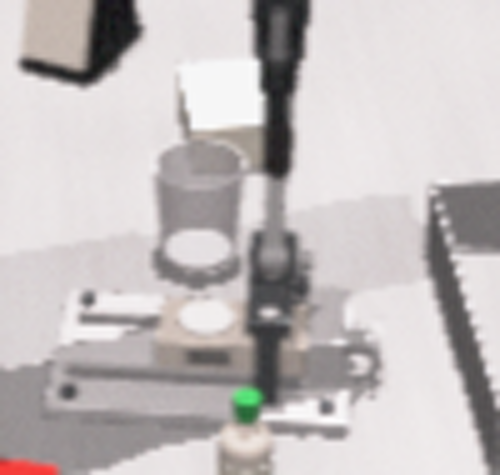

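The fingers line up with the lever in the side view, at u≈278, and are just behind it on the +y side. I raise slightly and push towards -y.

Emit:
{"name": "step_arm", "arguments": {"moves": [[-1,0,0,0.008,0],[-1,-0.0015,-0.01,0,0],[-1,-0.0015,-0.01,0,0],[-1,-0.0015,-0.01,0,0],[-1,0,0,0,0]]}}

```text
t: 7.85
ee_pos: [0.6494, 0.1496, 0.1745]
eef_rot: [0.078, 0.997, 0.001, 0.0]
ft_force: [1.1, 4.7, -1.6]
gripper_width: 0.007
grasp_force: 2.6
```

Emit:
{"name": "step_arm", "arguments": {"moves": [[-1,-0.0015,-0.01,0,0],[-1,-0.0015,-0.01,0,0],[-1,0,0,0,0]]}}

```text
t: 8.22
ee_pos: [0.6471, 0.1301, 0.1754]
eef_rot: [0.078, 0.997, 0.001, 0.001]
ft_force: [0.8, 5.2, 4.3]
gripper_width: -0.003
grasp_force: 3.0
```

Emit:
{"name": "step_arm", "arguments": {"moves": [[-1,-0.0015,-0.01,0,0],[-1,-0.0015,-0.01,0,0],[-1,-0.0015,-0.01,0,0],[-1,0,0,0,0]]}}

```text
t: 8.72
ee_pos: [0.6415, 0.0986, 0.174]
eef_rot: [0.078, 0.997, -0.001, -0.0]
ft_force: [0.0, 0.2, 0.6]
gripper_width: 0.002
grasp_force: 0.2
```

Emit:
{"name": "step_arm", "arguments": {"moves": [[-1,-0.0015,-0.01,0,0],[-1,-0.0015,-0.01,0,0],[-1,0,0,0,0]]}}

```text
t: 9.1
ee_pos: [0.6386, 0.0788, 0.1742]
eef_rot: [0.078, 0.997, -0.0, -0.0]
ft_force: [0.9, -0.3, 0.7]
gripper_width: -0.002
grasp_force: 0.0
```

The contact force has dropped to zero, so the lever has probably snapped over. I retreat upward and check.

Emit:
{"name": "step_arm", "arguments": {"moves": [[-1,0,0.01,0,0],[-1,0,0.02,0.03,0],[-1,-0.02,0.03,0.04,0],[-1,-0.04,0.03,0.02,0],[-1,-0.04,0.02,0,0]]}}

```text
t: 9.72
ee_pos: [0.5384, 0.1922, 0.2659]
eef_rot: [0.077, 0.997, 0.001, 0.001]
ft_force: [1.3, 0.3, 0.4]
gripper_width: 0.003
grasp_force: 0.0
```

Run:
```python
from cell import r
from h import *
s=r.camera("side"); t=r.camera("top")
np.savez("s4.npz",**s); np.savez("t4.npz",**t); print(r.get_obs()["t"])
b=cv2.resize(s["pixels"][150:245,300:400],None,fx=4,fy=4,interpolation=cv2.INTER_CUBIC)
a=cv2.convertScaleAbs(cv2.resize(t["pixels"][140:235,260:360],None,fx=4,fy=4,interpolation=cv2.INTER_CUBIC),alpha=1.8)
cv2.imwrite("pics/f4.png",np.hstack([b,a])[:,:,::-1])
```

```text
9.825
```

View pics/f4.png

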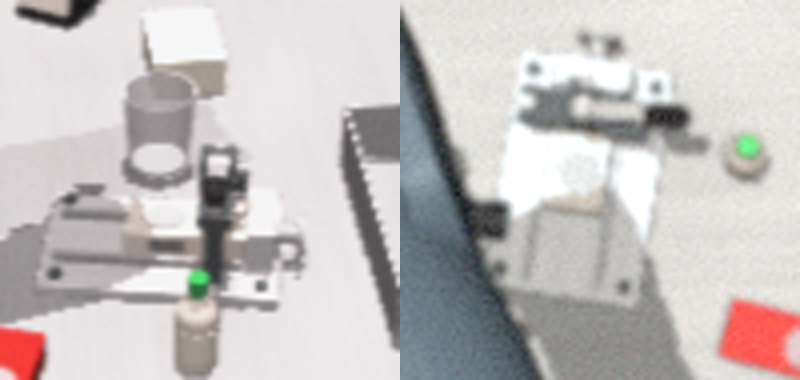

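The lever now lies over to the -y side, with its grip at (667,117) in the right-hand view. The cassette's rear top edge is at about (575,207) there. I check both numerically before handing in.

Run:
```python
from h import *
t=np.load("t4.npz"); s=np.load("s4.npz"); o=np.array([.597,.1025]);a=-.156;d=np.array([np.cos(a),np.sin(a)]);n=np.array([-d[1],d[0]])
S=lambda p:np.array([(p-o)@d,(p-o)@n]).round(4)
f=lambda x,y,z:onz(t,260+(x-400+.5)/4-.5,140+(y+.5)/4-.5,z)[:2]
g=lambda x,y,z:onz(s,300+(x+.5)/4-.5,150+(y+.5)/4-.5,z)[:2]
print("grip outer end (locked: y=-.086-.09)",S(f(690,118,.12)),"grip inner (52mm: y=-.049)",S(f(645,115,.112)))
print("rear top",S(f(553,205,.04)),S(f(602,210,.04)),"side",S(g(124,243,.04)))
```

```text
grip outer end (locked: y=-.086-.09) [ 0.044  -0.0864] grip inner (52mm: y=-.049) [ 0.0426 -0.0511]
rear top [-0.03   0.015] [-0.0281 -0.0253] side [-0.0304 -0.0366]
```

The lever is locked (grip end at y ≈ -86 mm) and the cassette's rear is at -30 mm, so it is home. The arm is clear of everything.

```bash
python3 -c "
from cell import r
print(r.hand_in())"
```

```text
the job is handed in; nothing more can be done
None
```

The job is handed in: camera measurements put the cassette home against the outlet block and the lever over in its locked position, with the arm clear. The pad's force on the cassette was not measured, and the hand-in returned no verdict.

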